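Weigh a grinding wheel on the sprung hook

TASK

Take the pink grinding wheel out of the wooden rack and hang it by its bore on the hook of the spring balance: lower it slowly until the hook has sunk and carries the whole weight before you let go, so that the hook neither drops nor springs back with a jerk. Let go, wait until the hook and the wheel hang still, then press the red button on the grey console all the way down to record the weight, and release it. Leave the wheel hanging, do not force the hook, and leave everything else on the bench where it is.

Things in the scene. Friction and masses are not known exactly. Their poses are not given: they have to be found in the camera images.
- wheel: Pink grinding wheel, 130 mm across, 20 mm thick, plain through bore of 36 mm. Origin: its centre; x axis: the wheel's axis. It stands upright in one of the rack's two slots, its top 65 mm above the origin; grip it from above by the rim, across its thickness. Its weight varies widely (270 to 830 g) and has to be felt.
- spare: The dark grey grinding wheel of the same size in the rack's other slot, 90 mm away along the common axis (face to face gap 70 mm); it may be the nearer or the farther one. Leave it there. Origin at its centre, x axis along its axis.
- rack: Wooden rack 200 x 110 mm, fixed. Origin under its centre; x along its length, which is the wheels' axis. The wheels rest on two rods, their centres about 85 mm above the table, between low cheeks 55 mm high.
- hook_seat (a point): Point on the centreline of the sprung hook where the wheel is to hang; it moves down with the hook. The hook is a level round steel prong 8 mm thick, 210 mm above the table when unloaded. Site axes: x level, from the prong's free end towards the post; z up. A wheel slips over with its axis along x; hanging, its centre is 14 mm below the centreline.
- hook (a joint): How far the sprung hook has sunk, m: 0 = unloaded, at its upper stop; 0.11 = lower stop. Spring 90 N/m, 0.3 N preload: 25 to 90 mm under the wheel. Lightly damped: let go with the load not fully taken over, it bounces for a second or two. Delicate: it must never move faster than 65 mm/s up or down nor be loaded with more than 14 N.
- record_top (a point): Centre of the top of the red push button, 28 mm diameter, on the flat grey console (120 x 100 x 35 mm, fixed, small screen beyond the button). Pressed straight down.
- record (a joint): How far the red button is pressed, in m: 0 = up, 0.006 = fully down (about 5 N). It springs back. Press it only when the wheel hangs free and still.
- balance: Spring balance, fixed: grey base plate 220 x 120 x 12 mm, blue post 45 x 60 mm, 225 mm tall. Origin under the base's centre; the prong points to its -x. Measured from hook_seat: the prong's free end is 30 mm to -x (outer face 34 mm) with a turned-up tip reaching 12 mm above the centreline; the post's face is 90 mm to +x.
- driver_a: Yellow-handled screwdriver lying on the bench; leave alone.
- shears: Pair of black-handled shears lying on the bench; leave alone.
- oil: Amber oil bottle 48 mm across, 130 mm tall; leave alone.
- tin: Round metal tin 70 mm across, 60 mm tall; leave alone.
- wrench: Steel wrench lying on the bench; leave alone.
Not all that is in view belongs to the job. Of the things like the wheel, leave any that is green or turquoise; of the rest the smaller one is meant.

How it is judged:
On the way, in this order (a step that is already met when the one before it is completed fails the run):
1. the pink wheel hangs on the hook by its bore, let go, and hook and wheel are still (value of joint hook above 0.012 m and contact force between wheel and hook above 1 N and horizontal distance between wheel and hook_seat below 0.04 m and z of wheel in the frame of hook_seat between -0.024 and 0 m and velocity of joint hook between -0.01 and 0.01 m/s and linear speed of wheel below 0.02 m/s and contact force between each of the arm, the fingers and wheel below 0.1 N and contact force between the arm and hook below 0.1 N), for 0.4 s.
2. the red button is pressed down (at least 4.5 of its 6 mm) while the wheel hangs (value of joint hook above 0.012 m and contact force between wheel and hook above 1 N and horizontal distance between wheel and hook_seat below 0.04 m and z of wheel in the frame of hook_seat between -0.024 and 0 m and value of joint record above 0.0045 m), for 0.05 s.
At the end, for the whole second after the job is handed in: The pink wheel hangs by its bore on the sunken hook (12 mm or more), its centre within 40 mm of the seat in plan and 0 to 24 mm below the centreline; hook and wheel still (10, 20 mm/s), untouched by the robot; the button up again; the grey wheel within 20 mm of its place (all of step 1 and value of joint record below 0.0015 m and distance of spare from where it was at the start of the episode below 0.02 m).
It fails at once if the hook drops or springs back with a jerk (faster than 65 mm/s) (velocity of joint hook above 0.065 m/s or velocity of joint hook below -0.065 m/s).
It fails at once if the hook is forced: more than 14 N between wheel and hook or robot and hook (contact force between any of wheel, the arm, the fingers and hook above 14 N).
It fails at once if the red button is pressed before the wheel hangs free and still (value of joint record above 0.003 m and ((velocity of joint hook above 0.015 m/s or velocity of joint hook below -0.015 m/s) or linear speed of wheel above 0.03 m/s or value of joint hook below 0.012 m or contact force between the fingers and wheel above 0.1 N)).
It fails at once if the grey wheel or another bystander is disturbed (moved more than 30 mm) (distance of any of spare, driver_a, shears, oil, tin, wrench from where it was at the start of the episode above 0.03 m).
It also fails if it takes over 67 s, if anything falls off the work surface, if the arm or the gripper's body presses on something with over 40 N, if the wrist force passes 120 N, or if a joint passes its speed limit or range.

ROBOT

A 7-joint arm with a two-finger parallel gripper is mounted at the origin on the work surface. World frame = base frame: x ahead of the robot, y to its left, z up, the work surface at z = 0. Lengths are in m, angles in rad, forces in N, time in s.
With the tool pointing down it reaches from about 0.4 to 0.85 m from the base axis. Payload 10.4 kg.
Tool frame: the origin (TCP) lies midway between the tips of the shut fingers; the grasp point (between the pads) lies 19 mm behind it; z points along the fingers, y is the line along which they close (so a half turn about z gives the same grasp; the last joint's range is limited). The gripper opens to 87 mm and grips with 3 to 60 N. Pads are 19 mm wide; open, the fingers measure 117 mm over their backs; the gripper's body (75 mm by 190 mm) begins 51 mm behind the grasp point.
Start: joints at [-1.245, 0.332, -0.065, 1.46, 0.022, 1.35, -0.088], TCP at [0.214, 0.587, 0.223] pointing down, gripper open.
Joint ranges: [-2.6, 2.6], [-0.5, 2.12], [-1.47, 1.34], [0.16, 2.42], [-1.27, 4.41], [0.06, 2.06], [-2.6, 2.6]. Speed limits (rad/s): [2.22, 2.22, 2.79, 2.79, 3.14, 3.14, 3.14].

INTERFACE

Orientations are given as a unit quaternion [x, y, z, w].
In Python, from bench import r gives the robot as it stands.
- The arm moves only by the tool arm_command, never from a script. Its argument "moves" is one flat list of numbers, 4 for each row, row after row: the shift along the tool's x, y, z in cm, then the turn about the tool's z in degrees. A call has 1 to 12 rows; each row shifts and turns the commanded pose from where the row before left it, along the tool's axes as they then stand; what a row does not reach is not made up. A row lasts 1/12 s, in which the tool goes at most 41.7 mm and 7.16 degrees, less where a joint would pass 70% of its speed; a pose out of reach is approached as far as the arm can. A call with a gripper value outside its range is refused whole. "fingers" is the opening in per cent of the stroke, from 0 (shut) to 100 (fully open), set as the call begins (left out, the last holds). The fingers move at their own pace and stop on an object; "squeeze" is the grip in N (left out, the last holds). Time passes only in rows, so rows that do not move let the fingers close. It gives the time, the measured TCP pose, the force, the opening and the grip force at its end, in the units of the state.
- r.read_state(): the state, without advancing time (a new reading comes with each control period).
- r.camera(name): name is "side" or "top"; returns the picture (384x512x3 uint8, red, green, blue); there is no depth.
- r.camera_info(name): a dict with "fx", "fy", "cx", "cy" (pixels), "k1" (the pictures are not rectified: a ray, as slopes to the right and down, at radius r is drawn at 1 + k1 r^2 times it, then the intrinsics apply), "origin" and "attitude" of the camera in the world. Camera axes: x right, y up, looking along -z (the intrinsics and any distortion apply to the point x, -y, -z); pixel columns grow to the right and rows downward; lengths in m; the calibration is good to about 2 mm. A picture is of the moment at which its call begins. camera_info takes no time and is no camera call.
- r.close_job(): hands the job in; it is judged then, once.
The state is a dict: "time": time; "joint_positions": joint angles; "joint_vel": joint speeds; "joint_torque": joint torques, N m; "ee_pos": TCP position; "eef_rot": TCP orientation; "ft_force": force on the tool from outside, world axes, zero at the start; "torque": the same for the moment, N m; "width": finger opening in m; "grip_force": force on a finger pad.
Only numpy, scipy, OpenCV 4.12 (cv2) and the standard library are available. Lean on these libraries where they do the work, as an engineer would, in place of code of your own. Each camera call takes 0.05 s, during which the arm holds its last target. There are 200 camera calls.

## Working session

There is one attempt and no reset: what is moved stays moved. The work goes in short steps, Python scripts to look and compute and a tool call to move; the robot and the scene stay as the last step left them, time stands still between calls to the robot, and variables do not carry over. Pictures are saved under pics/ and viewed, at most 10 in all, crops included, and the job is handed in when it is done.

Besides the shell and the picture viewer there is one more tool, called after "Call:" by a JSON object that holds its "name" and its "arguments". arm_command: Moves the arm, as the interface text tells. Its arguments: {"type":"object","properties":{"moves":{"type":"array"},"fingers":{"type":"number"},"squeeze":{"type":"number"}},"required":["moves"]}

```bash
mkdir -p pics; cat > h.py <<'E'
import numpy as np, cv2
from bench import r
from scipy.spatial.transform import Rotation as R
def snap(n,f):
    im=r.camera(n); cv2.imwrite('pics/'+f+'.png',im[:,:,::-1]); return im
def cam(n):
    i=r.camera_info(n); a=np.array(i['attitude'],float)
    M=a if a.shape==(3,3) else R.from_quat(a).as_matrix()
    return i,M,np.array(i['origin'])
def ray(n,u,v):
    i,M,o=cam(n)
    K=np.array([[i['fx'],0,i['cx']],[0,i['fy'],i['cy']],[0,0,1.]])
    p=cv2.undistortPoints(np.array([[[u,v]]],float),K,np.array([i['k1'],0,0,0.]))[0,0]
    d=M@np.array([p[0],-p[1],-1]); return o,d/np.linalg.norm(d)
def onz(n,u,v,z):
    o,d=ray(n,u,v); return o+d*(z-o[2])/d[2]
def tri(a,b):
    (o1,d1),(o2,d2)=ray(*a),ray(*b)
    s=np.linalg.lstsq(np.c_[d1,-d2],o2-o1,rcond=None)[0]
    p,q=o1+s[0]*d1,o2+s[1]*d2
    return (p+q)/2,np.linalg.norm(p-q)
def proj(n,P):
    i,M,o=cam(n); c=M.T@(np.array(P)-o); x,y=c[0]/-c[2],-c[1]/-c[2]; k=1+i['k1']*(x*x+y*y)
    return np.array([i['fx']*x*k+i['cx'],i['fy']*y*k+i['cy']])
E
python3 - <<'E'
from h import *
a=snap('top','top0'); b=snap('side','side0')
for n in('top','side'): print(r.camera_info(n))
print(r.read_state())
E
```

```text
{'fx': 357.5696495288888, 'fy': 357.5696495288888, 'cx': 250.28663045197533, 'cy': 187.84338455358073, 'k1': 0.03597528145136239, 'origin': array([0.5009174 , 0.03009951, 1.19345747]), 'attitude': array([-0.03869708,  0.01948377,  0.71264629, -0.7001844 ])}
{'fx': 423.71065030947966, 'fy': 423.71065030947966, 'cx': 249.7465375473038, 'cy': 188.96198742048875, 'k1': -0.022278744207516857, 'origin': array([-0.31165754, -0.88419936,  0.89097436]), 'attitude': array([ 0.46061904, -0.1823497 , -0.32003212,  0.80756308])}
{'time': 0.1, 'joint_positions': array([-1.24460313,  0.33280995, -0.06468467,  1.46082196,  0.02159981,
        1.34992575, -0.08852295]), 'joint_vel': array([-3.62858748e-05,  2.07562535e-04,  2.42526441e-04, -2.33267918e-03,
        1.77158619e-03, -1.49003725e-03,  4.43266050e-05]), 'joint_torque': array([ 1.59786228e-03, -6.24541640e+01,  2.48192553e-02, -3.90713203e+01,
       -6.13292609e-02,  3.64541961e-02,  3.04947253e-05]), 'ee_pos': array([0.21349804, 0.5870422 , 0.22184956]), 'eef_rot': array([ 1.73523251e-01,  9.84829568e-01, -6.29870594e-04, -7.94893419e-05]), 'ft_force': array([ 0.85196898, -0.9754584 ,  0.295681  ]), 'torque': array([-0.00129373,  0.05949192,  0.0385099 ]), 'grip_force': 0.0, 'width': 0.08701805033158244}
```

View pics/top0.png

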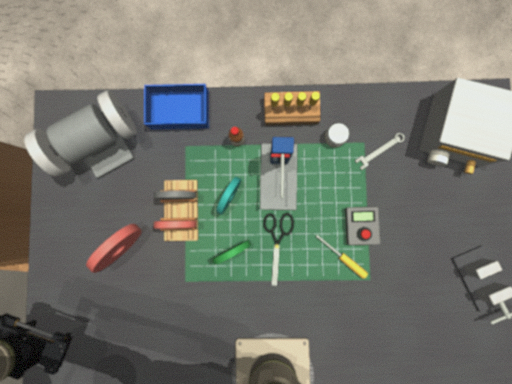

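View pics/side0.png

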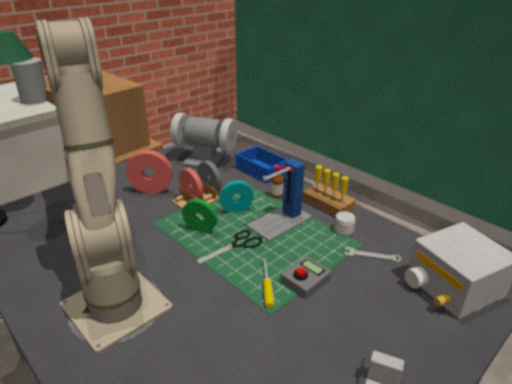

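The top view shows the pink rack wheel at (176,224), the spare at (176,195), the prong running from (283,150) to (283,200), and the button at (366,234). The larger pink wheel at (115,247) is a decoy.

```bash
python3 - <<'E'
from h import *
t=cv2.imread('pics/top0.png'); s=cv2.imread('pics/side0.png')
def blobs(im,name,lo,hi,box):
    h=cv2.cvtColor(im,cv2.COLOR_BGR2HSV).astype(int); h[...,0]=(h[...,0]+90)%180
    m=cv2.inRange(h.astype(np.uint8),np.array(lo),np.array(hi)); k=np.zeros_like(m); x0,y0,x1,y1=box; k[y0:y1,x0:x1]=m[y0:y1,x0:x1]
    for c in cv2.findContours(k,cv2.RETR_EXTERNAL,cv2.CHAIN_APPROX_NONE)[0]:
        if cv2.contourArea(c)>12: print(name,cv2.boundingRect(c),cv2.contourArea(c),[np.round(x,1) for x in cv2.minAreaRect(c)],np.round(c[:,0].mean(0),1))
red=([78,110,70],[100,255,255])
blobs(t,'wheel top',*red,(150,210,202,240)); blobs(s,'wheel side',*red,(172,160,210,205))
blobs(t,'btn top',*red,(350,225,380,245)); blobs(s,'btn side',*red,(290,262,312,284))
cs=[t[170:250,150:210],t[130:215,250:310],s[155:215,165:225],s[150:245,245:315]]
cs=[cv2.resize(c,(400,300),interpolation=cv2.INTER_CUBIC) for c in cs]
cv2.imwrite('pics/crop.png',np.vstack([np.hstack(cs[:2]),np.hstack(cs[2:])]))
E
```

```text
wheel top (154, 220, 42, 10) 238.5 [array([174.5, 224.5]), array([ 9., 41.]), np.float64(90.0)] [174.6 224.4]
wheel side (179, 167, 27, 31) 475.5 [array([191.8, 182.8]), array([31.3, 22.1]), np.float64(35.0)] [191.7 183.2]
btn top (360, 229, 11, 10) 71.5 [array([365. , 233.5]), array([ 9., 10.]), np.float64(90.0)] [365.3 233.7]
btn side (296, 267, 11, 10) 65.5 [array([300.9, 271.3]), array([9.4, 9.4]), np.float64(63.4)] [300.9 271.3]
```

View pics/crop.png

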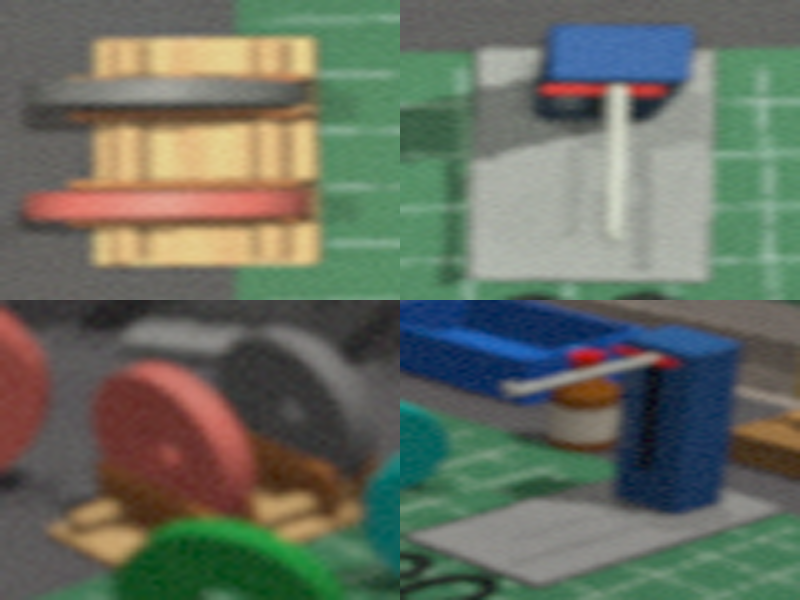

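```bash
python3 - <<'E'
from h import *
np.set_printoptions(precision=4,suppress=True)
P=[onz('top',*p,.012) for p in[(261.25,143.3),(296.8,144.2),(296.2,209.6),(260.2,208.8)]]
print('plate',P,np.mean(P,0)); 
f=lambda a,b:np.degrees(np.arctan2(*(a-b)[[1,0]]))
print('plate yaw',f(P[0],P[3]),f(P[1],P[2]), f(P[0],P[1])-90)
Q=[onz('top',*p,.04) for p in[(163.8,180.1),(197.7,180.1),(197.7,240.7),(163.8,240.7)]]
print('rack',Q,np.mean(Q,0),f(Q[0],Q[3]),f(Q[0],Q[1])-90)
a=onz('top',282.25,197.1,.213);b=onz('top',283,155.5,.212);print('prong',a,b,f(b,a))
print(tri(('top',282.25,197.1),('side',263.9,177.9)))
print('btn',onz('top',365.3,233.7,.041),tri(('top',365.3,233.7),('side',300.9,271.3)))
from scipy.optimize import least_squares
th=np.linspace(0,2*np.pi,90)
def bb(v):
    yaw=np.radians(v[2]);A=np.array([np.cos(yaw),np.sin(yaw),0]);B=np.array([-A[1],A[0],0])
    pts=[np.array([v[0],v[1],.085])+e*A+.065*(np.cos(t)*B+np.sin(t)*np.array([0,0,1])) for e in(-.01,.01) for t in th]
    T=np.array([proj('top',p) for p in pts]);S=np.array([proj('side',p) for p in pts])
    return T.min(0),T.max(0),S.min(0),S.max(0)
for yaw in(0,1):
  g=lambda v:(lambda t:[t[0][0]-153.5,t[1][0]-195.7,t[1][1]-229.7,t[2][0]-178.7,t[2][1]-166.6])(bb([v[0],v[1],yaw]))
  q=least_squares(g,[.38,.3],diff_step=1e-3);print(yaw,q.x,q.fun)
E
```

```text
plate [array([0.7475, 0.0223, 0.012 ]), array([ 0.7418, -0.0961,  0.012 ]), array([ 0.5241, -0.0883,  0.012 ]), array([0.5287, 0.0299, 0.012 ])] [ 0.6355 -0.0331  0.012 ]
plate yaw -1.9907130449153498 -2.0539166027635716 -2.7897181372429003
rack [array([0.627 , 0.3422, 0.04  ]), array([0.6249, 0.2315, 0.04  ]), array([0.4295, 0.2322, 0.04  ]), array([0.4313, 0.3413, 0.04  ])] [0.5282 0.2868 0.04  ] 0.25891825620444225 -1.0940686006049702
prong [ 0.555 -0.031  0.213] [ 0.6702 -0.0359  0.212 ] -2.4106650040908573
(array([ 0.5546, -0.0307,  0.2143]), np.float64(0.0008163072769028917))
btn [ 0.4441 -0.3004  0.041 ] (array([ 0.4448, -0.2978,  0.051 ]), np.float64(0.0005100691660254206))Traceback (most recent call last):
  File "<stdin>", line 21, in <module>
    return func(*args, **kwargs)
    result = trf(vector_fun.fun, vector_fun.jac, x0, f0, J0, lb, ub, ftol, xtol,
                 gtol, max_nfev, x_scale, loss_function, tr_solver,
                 tr_options.copy(), verbose, callback=callback_wrapped)
    return trf_no_bounds(
        fun, jac, x0, f0, J0, ftol, xtol, gtol, max_nfev
[... 785 characters left out ...]
 f_evals]
                                    ^^^^^^^
    f = np.atleast_1d(self.fun(x, *self.args, **self.kwargs))
                      ~~~~~~~~^^^^^^^^^^^^^^^^^^^^^^^^^^^^^^
    return np.atleast_1d(self.fun(x))
                         ~~~~~~~~^^^
    return self.f(x, *self.args, **self.kwargs)
           ~~~~~~^^^^^^^^^^^^^^^^^^^^^^^^^^^^^^
  File "<stdin>", line 20, in <lambda>
  File "<stdin>", line 17, in bb
  File "h.py", line 23, in proj
    i,M,o=cam(n); c=M.T@(np.array(P)-o); x,y=c[0]/-c[2],-c[1]/-c[2]; k=1+i['k1']*(x*x+y*y)
          ~~~^^^
  File "h.py", line 7, in cam
    i=r.camera_info(n); a=np.array(i['attitude'],float)
ValueError: time passes only in moves, steps and waits
```

```bash
sed -i 's/^def cam/import functools\n@functools.lru_cache\ndef cam/' h.py; python3 - <<'E'
from h import *
np.set_printoptions(precision=4,suppress=True)
print('crown -x edge',onz('top',174.6,229.7,.15))
for c in(153.5,195.7): print(onz('top',c,224.5,.11))
print('hub',tri(('side',190.8,185.6),('top',174.6,224.5)))
o,d=ray('side',190.8,185.6); print('hub ray at x=.483',o+d*(.483-o[0])/d[0])
o,d=ray('side',194,166.6); print('top ray z.15',onz('side',194,166.6,.15))
for z in (.085,.15): print(proj('top',[.483,.287,z]),proj('side',[.483,.287,z]))
E
```

```text
crown -x edge [0.4691 0.2803 0.15  ]
[0.4847 0.354  0.11  ]
[0.4824 0.2258 0.11  ]
hub (array([0.4846, 0.2969, 0.0746]), np.float64(0.004355078770001675))
hub ray at x=.483 [0.483  0.2907 0.0776]
top ray z.15 [0.5063 0.2935 0.15  ]
[177.4591 224.4912] [191.2438 184.2675]
[172.3068 224.9444] [190.017  169.1765]
```

Call:
{"name": "arm_command", "arguments": {"moves": [0,0,-1,7,0,0,-1,7,0,0,-1,7,0,0,-1,7,0,0,0,7,0,0,0,7,0,0,0,7,0,0,0,7,0,0,0,7,0,0,0,7.1,0,0,0,0.4], "fingers": 60}}

```text
time: 1.02
ee_pos: [0.2135, 0.5872, 0.2621]
eef_rot: [0.712, 0.702, -0.0, 0.0]
ft_force: [-0.1, 0.1, -0.0]
width: 0.0522
grip_force: 0.0
```

Call:
{"name": "arm_command", "arguments": {"moves": [-2.5,2.2,0,0,-2.5,2.2,0,0,-2.5,2.2,0,0,-2.5,2.2,0,0,-2.5,2.2,0,0,-2.5,2.2,0,0,-2.5,2.2,0,0,-2.5,2.2,0,0,-2.5,2.2,0,0,-2.5,2.2,0,0,-2.5,2.2,0,0,-2.5,2.2,0,0]}}

```text
time: 2.02
ee_pos: [0.4758, 0.2837, 0.2625]
eef_rot: [0.708, 0.706, -0.0, -0.0]
ft_force: [0.3, 1.2, 0.3]
width: 0.0519
grip_force: 0.0
```

Call:
{"name": "arm_command", "arguments": {"moves": [0,0,0,0,0,0,0,0,0,0,0,0]}}

```text
time: 2.27
ee_pos: [0.4746, 0.2857, 0.2623]
eef_rot: [0.709, 0.705, -0.0, -0.0]
ft_force: [-0.1, 0.4, 0.9]
width: 0.0521
grip_force: 0.0
```

Call:
{"name": "arm_command", "arguments": {"moves": [0.2,0.6,1,0,0,0,2,0,0,0,2,0,0,0,2,0,0,0,2,0,0,0,2,0,0,0,1.5,0,0,0,1,0,0,0,0.4,0,0,0,0,0,0,0,0,0]}}

```text
time: 3.18
ee_pos: [0.4812, 0.2877, 0.124]
eef_rot: [0.71, 0.704, 0.0, 0.0]
ft_force: [0.5, 0.4, -0.4]
width: 0.0523
grip_force: 0.0
```

```bash
python3 - <<'E'
from h import *
a=snap('top','top1'); b=snap('side','side1')
c=[cv2.resize(x[...,::-1],(400,400),interpolation=cv2.INTER_CUBIC) for x in(a[170:250,140:220],b[120:220,145:245])]
cv2.imwrite('pics/c1.png',np.hstack(c))
E
```

```text
(no output)
```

View pics/c1.png

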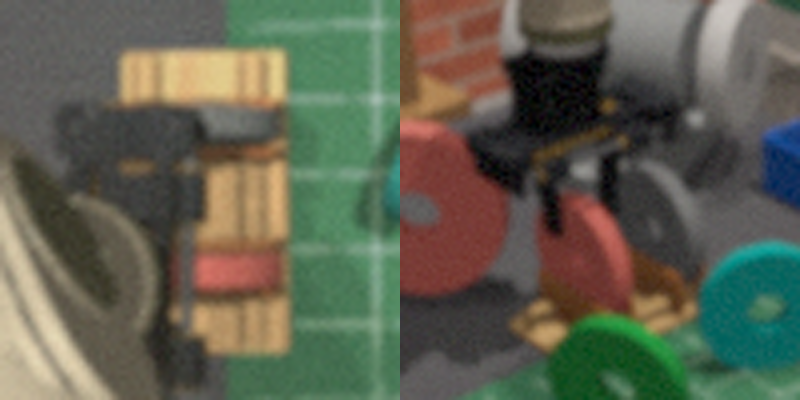

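The fingers straddle the pink rim (left crop about (230,270), right crop (580,220)) and both sides are clear, so I'll close.

```bash
cat >> h.py <<'E'
def avg(n=15):
    F=[]
    for _ in range(n): r.camera('top'); s=r.read_state(); F.append(np.r_[s['ft_force'],s['torque']])
    F=np.array(F); print('F',F.mean(0).round(2),'sem',(F.std(0)/n**.5).round(2)); print(s['time'],s['ee_pos'].round(4),s['width'],s['grip_force'])
E
python3 -c "from h import *; avg(12)"
```

```text
F [-0.2  -0.11 -0.05 -0.1   0.03  0.  ] sem [0.13 0.11 0.11 0.01 0.01 0.01]
3.8833 [0.4811 0.2871 0.1236] 0.052361959967352434 0.0
```

Call:
{"name": "arm_command", "arguments": {"moves": [0,0,0,0,0,0,0,0,0,0,0,0,0,0,0,0,0,0,0,0,0,0,0,0], "fingers": 0, "squeeze": 25}}

```text
time: 4.38
ee_pos: [0.4811, 0.2871, 0.1236]
eef_rot: [0.71, 0.704, 0.0, 0.0]
ft_force: [0.4, 0.2, -0.5]
width: 0.0201
grip_force: 12.9
```

Call:
{"name": "arm_command", "arguments": {"moves": [0,0,0,0,0,0,0,0,0,0,-0.5,0,0,0,-1,0,0,0,-1.5,0,0,0,-2,0,0,0,-2,0,0,0,-2,0,0,0,-2,0,0,0,-1.5,0,0,0,-0.5,0,0,0,0,0]}}

```text
time: 5.38
ee_pos: [0.4815, 0.2873, 0.2552]
eef_rot: [0.71, 0.704, 0.001, -0.0]
ft_force: [-0.0, -0.6, -3.1]
width: 0.0199
grip_force: 24.8
```

```bash
python3 - <<'E'
from h import *
avg(14); print(r.read_state()['eef_rot'])
a=snap('top','top2'); b=snap('side','side2')
c=[cv2.resize(x[...,::-1],(400,400),interpolation=cv2.INTER_CUBIC) for x in(a[170:250,140:220],b[100:200,145:245])]
cv2.imwrite('pics/c2.png',np.hstack(c))
h=cv2.cvtColor(b,cv2.COLOR_RGB2HSV).astype(int); h[...,0]=(h[...,0]+90)%180
m=cv2.inRange(h.astype(np.uint8),np.array([78,110,70]),np.array([100,255,255])); m[:,:172]=0;m[:,230:]=0
for c in cv2.findContours(m,cv2.RETR_EXTERNAL,cv2.CHAIN_APPROX_NONE)[0]:
  if cv2.contourArea(c)>50: print(cv2.boundingRect(c))
E
```

```text
F [-0.23 -0.34 -3.09 -0.1   0.04  0.  ] sem [0.16 0.1  0.17 0.01 0.01 0.01]
6.0833 [0.4811 0.2871 0.2535] 0.019769887262226702 24.77961512748152
[ 7.10100075e-01  7.04100762e-01  3.02870242e-05 -1.88440124e-05]
(176, 137, 25, 34)
(201, 88, 29, 27)
(194, 86, 15, 10)
(200, 75, 18, 11)
(195, 70, 13, 8)
(209, 65, 21, 26)
(198, 59, 20, 10)
(195, 52, 12, 9)
(208, 48, 22, 17)
(198, 41, 19, 10)
(218, 39, 12, 8)
(208, 30, 18, 10)
(196, 23, 20, 10)
(217, 21, 13, 8)
(172, 18, 11, 8)
(184, 15, 21, 10)
(207, 12, 23, 9)
(172, 7, 22, 9)
(195, 2, 35, 11)
(183, 0, 21, 5)
```

View pics/c2.png

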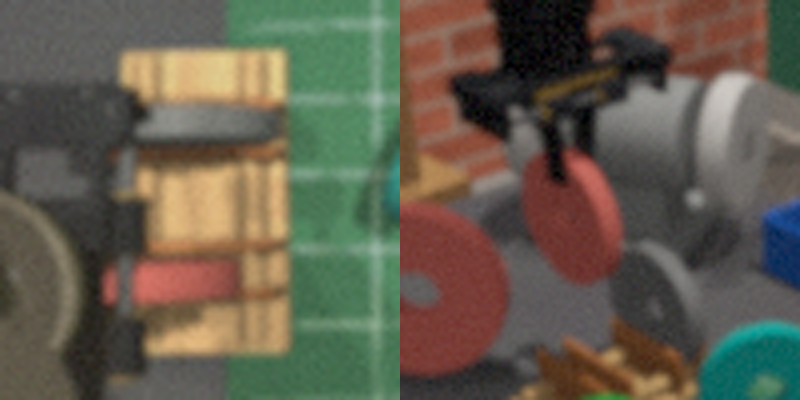

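```bash
python3 - <<'E'
from h import *
th=np.linspace(0,2*np.pi,90)
for c in([.481,.287,.215],[.481,.291,.215],[.481,.287,.211]):
    p=[np.array(c)+[e,.065*np.cos(t),.065*np.sin(t)] for e in(-.01,.01) for t in th]
    for n in('side','top'):
        T=np.array([proj(n,q) for q in p]); print(c,n,T.min(0).round(1),T.max(0).round(1))
E
```

```text
[0.481, 0.287, 0.215] side [175.7 135.6] [201.4 171.3]
[0.481, 0.287, 0.215] top [141.4 222. ] [190.6 230.9]
[0.481, 0.291, 0.215] side [175.1 135.3] [200.7 171. ]
[0.481, 0.291, 0.215] top [140. 222.] [189.2 230.9]
[0.481, 0.287, 0.211] side [175.8 136.6] [201.5 172.3]
[0.481, 0.287, 0.211] top [141.9 222. ] [190.9 230.8]
```

Call:
{"name": "arm_command", "arguments": {"moves": [-1,0.1,0,0.7,-2,0.2,0,1,-3,0.3,0,0,-3,0.3,0,0,-3.2,0.3,0,0,-3.2,0.3,0,0,-3.2,0.3,0,0,-3.2,0.3,0,0,-3,0.3,0,0,-3,0.3,0,0,-2.5,0.3,0,0,-1.3,0.1,0,0]}}

```text
time: 7.18
ee_pos: [0.4997, -0.0356, 0.2538]
eef_rot: [0.723, 0.691, 0.0, 0.0]
ft_force: [0.4, -0.2, -2.7]
width: 0.0199
grip_force: 24.8
```

Call:
{"name": "arm_command", "arguments": {"moves": [0,0,0,0,0,0,0,0,0,0,0,0,0,0,0,0,0,0,0,0]}}

```text
time: 7.6
ee_pos: [0.5005, -0.0291, 0.2534]
eef_rot: [0.72, 0.694, 0.0, -0.0]
ft_force: [-0.1, -0.3, -2.7]
width: 0.0198
grip_force: 24.8
```

```bash
python3 - <<'E'
from h import *
s=r.read_state(); print(s['ee_pos'],s['eef_rot'],s['time'])
a=snap('top','top3'); b=snap('side','side3')
c=[cv2.resize(x[...,::-1],(400,400),interpolation=cv2.INTER_CUBIC) for x in(a[130:250,230:350],b[110:240,210:340])]
cv2.imwrite('pics/c3.png',np.hstack(c))
E
```

```text
[ 0.50053119 -0.02906185  0.25344868] [ 7.20005285e-01  6.93968571e-01  2.16803150e-05 -1.11265694e-04] 7.6
```

View pics/c3.png

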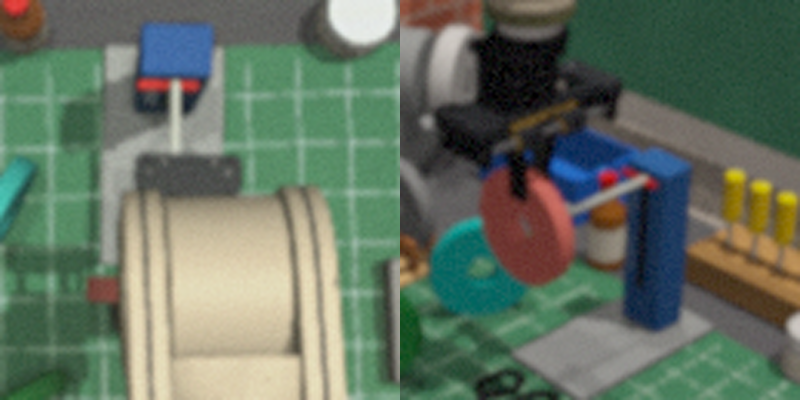

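```bash
python3 - <<'E'
from h import *
print(onz('top',256.4,215.5,.225), proj('side',[.49,-.028,.2148]), proj('side',[.50,-.028,.2148]))
th=np.linspace(0,2*np.pi,90);p=[np.array([.5005,-.028,.2148])+[e,.065*np.cos(t),.065*np.sin(t)] for e in(-.01,.01) for t in th]
for n in('side','top'):
  T=np.array([proj(n,q) for q in p]); print(n,T.min(0).round(1),T.max(0).round(1))
b=cv2.imread('pics/side3.png');h=cv2.cvtColor(b,cv2.COLOR_BGR2HSV).astype(int); h[...,0]=(h[...,0]+90)%180
m=cv2.inRange(h.astype(np.uint8),np.array([78,110,70]),np.array([100,255,255])); m[:,:225]=0;m[:,275:]=0;m[:140]=0
for c in cv2.findContours(m,cv2.RETR_EXTERNAL,cv2.CHAIN_APPROX_NONE)[0]:
  if cv2.contourArea(c)>50: print(cv2.boundingRect(c))
E
```

```text
[0.50584378 0.04051136 0.225     ] [249.10407552 184.19464208] [251.37754615 183.12803451]
side [235.7 162.8] [268.1 203.1]
top [257.7 212.9] [306.  221.2]
(236, 165, 30, 37)
```

Call:
{"name": "arm_command", "arguments": {"moves": [-0.2,0.4,0,0,0,0.8,0,0,0,0.8,0,0,0,0.8,0,0,0,0.8,0,0,0,0.8,0,0,0,0.8,0,0,0,0.8,0,0,0,0.8,0,0,0,0.8,0,0,0,0.6,0,0,0,0.2,0,0]}}

```text
time: 8.7
ee_pos: [0.5854, -0.035, 0.2533]
eef_rot: [0.72, 0.694, -0.0, 0.0]
ft_force: [-0.5, -0.6, -2.8]
width: 0.02
grip_force: 24.8
```

```bash
python3 - <<'E'
from h import *
avg(8)
a=snap('top','top4'); b=snap('side','side4')
c=[cv2.resize(x[...,::-1],(400,400),interpolation=cv2.INTER_CUBIC) for x in(a[130:250,230:350],b[120:220,240:340])]
cv2.imwrite('pics/c4.png',np.hstack(c))
E
```

```text
F [-0.18  0.2  -2.99 -0.1   0.05  0.01] sem [0.11 0.22 0.12 0.01 0.01 0.01]
9.1 [ 0.5843 -0.0349  0.2537] 0.019429498091416048 24.846800537779927
```

View pics/c4.png

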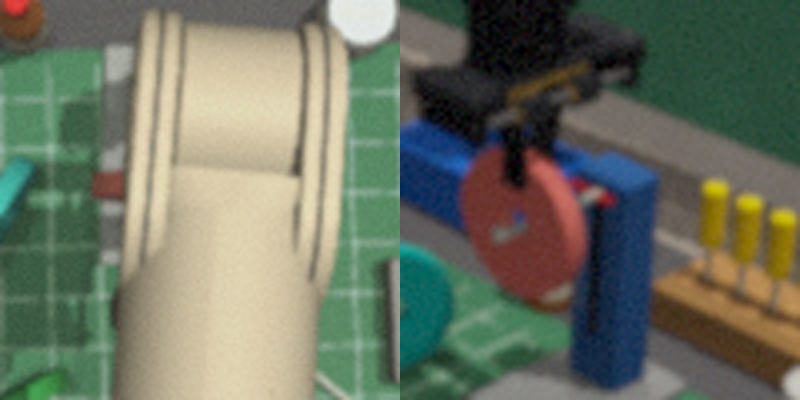

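The wheel is over the prong: its tip shows through the bore at right crop (510,235), with no contact force. I'll lower it slowly now.

Call:
{"name": "arm_command", "arguments": {"moves": [0,0,0.2,0,0,0,0.2,0,0,0,0.2,0,0,0,0.2,0,0,0,0.2,0,0,0,0.2,0,0,0,0.15,0,0,0,0.15,0,0,0,0.15,0,0,0,0.15,0,0,0,0.15,0,0,0,0.15,0]}}

```text
time: 10.2
ee_pos: [0.5845, -0.035, 0.2325]
eef_rot: [0.72, 0.693, 0.0, -0.0]
ft_force: [-1.6, 0.0, -2.3]
width: 0.02
grip_force: 24.8
```

Call:
{"name": "arm_command", "arguments": {"moves": [0,0,0.15,0,0,0,0.15,0,0,0,0.15,0,0,0,0.15,0,0,0,0.15,0,0,0,0.15,0,0,0,0.15,0,0,0,0.15,0,0,0,0.15,0,0,0,0,0]}}

```text
time: 11.03
ee_pos: [0.5845, -0.035, 0.2188]
eef_rot: [0.72, 0.693, -0.0, 0.0]
ft_force: [-0.5, -0.2, -1.4]
width: 0.0198
grip_force: 24.8
```

```bash
python3 -c "from h import *; avg(14)"
```

```text
F [-0.07 -0.2  -0.89 -0.12  0.12 -0.  ] sem [0.14 0.09 0.14 0.01 0.01 0.01]
11.7333 [ 0.5845 -0.035   0.219 ] 0.019886738866251197 24.8446249589324
```

Call:
{"name": "arm_command", "arguments": {"moves": [0,0,0.15,0,0,0,0.15,0,0,0,0.15,0,0,0,0.15,0,0,0,0.15,0,0,0,0.1,0,0,0,0,0,0,0,0,0]}}

```text
time: 12.4
ee_pos: [0.5845, -0.035, 0.2105]
eef_rot: [0.72, 0.693, 0.0, -0.0]
ft_force: [0.3, 0.8, 0.1]
width: 0.0198
grip_force: 24.8
```

```bash
python3 -c "from h import *; avg(25)"
```

```text
F [-0.07 -0.12 -0.22 -0.15  0.07  0.01] sem [0.08 0.11 0.09 0.   0.01 0.01]
13.65 [ 0.5845 -0.035   0.2105] 0.01980931947766602 24.845641292631626
```

Call:
{"name": "arm_command", "arguments": {"moves": [0,0,0.1,0,0,0,0.12,0,0,0,0,0,0,0,0,0]}}

```text
time: 13.98
ee_pos: [0.5845, -0.035, 0.2082]
eef_rot: [0.72, 0.693, 0.0, -0.0]
ft_force: [-0.3, -0.6, 0.2]
width: 0.0199
grip_force: 24.8
```

```bash
python3 -c "from h import *; avg(36)"
```

```text
F [ 0.13 -0.28  0.04 -0.17  0.01 -0.  ] sem [0.07 0.07 0.08 0.01 0.01 0.  ]
15.7833 [ 0.5845 -0.035   0.2083] 0.01990358409017542 24.846848286688328
```

Call:
{"name": "arm_command", "arguments": {"moves": [0,0,0,0,0,0,0,0,0,0,0,0,0,0,0,0,0,0,0,0,0,0,0,0], "squeeze": 3}}

```text
time: 16.28
ee_pos: [0.5846, -0.0349, 0.2084]
eef_rot: [0.72, 0.694, 0.0, 0.0]
ft_force: [1.0, 0.6, 0.6]
width: 0.0199
grip_force: 3.0
```

Call:
{"name": "arm_command", "arguments": {"moves": [0,0,0,0,0,0,0,0,0,0,0,0,0,0,0,0,0,0,0,0,0,0,0,0,0,0,0,0,0,0,0,0], "fingers": 45}}

```text
time: 16.95
ee_pos: [0.5845, -0.035, 0.2083]
eef_rot: [0.72, 0.694, 0.0, -0.0]
ft_force: [0.1, -1.7, -0.4]
width: 0.0389
grip_force: 0.0
```

```bash
python3 - <<'E'
from h import *
avg(6)
a=snap('top','top5'); b=snap('side','side5')
c=[cv2.resize(x[...,::-1],(400,400),interpolation=cv2.INTER_CUBIC) for x in(a[130:250,230:350],b[120:220,240:340])]
cv2.imwrite('pics/c5.png',np.hstack(c))
E
```

```text
F [ 0.13  0.16  0.05 -0.09  0.06 -0.01] sem [0.22 0.19 0.18 0.02 0.01 0.01]
17.25 [ 0.5845 -0.035   0.2084] 0.03919476594797675 0.0
```

View pics/c5.png

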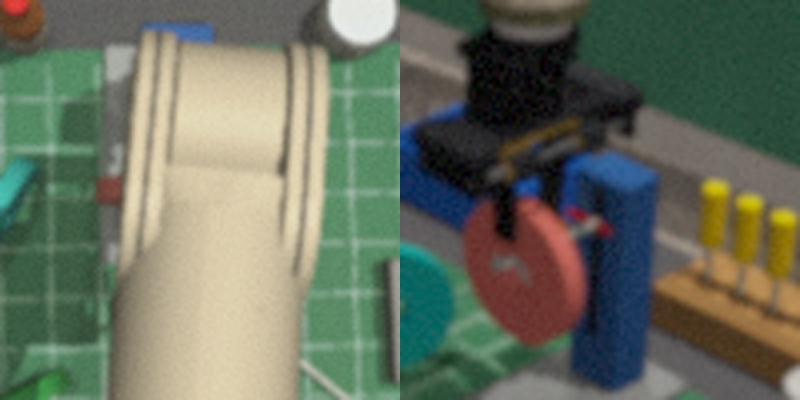

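The wheel hangs on the sunken hook and the fingers are clear of it (right crop (525,265)). Next I'll retreat upward and move to the button.

Call:
{"name": "arm_command", "arguments": {"moves": [0,0,0,0,0,0,-0.3,0,0,0,-0.6,0,0,0,-1,0,0,0,-1.2,0,0,0,-1.5,0,0,0,-1.5,0,0,0,-1.5,0,0,0,-1.5,0,0,0,-1.5,0,0,0,-1,0,0,0,-0.4,0]}}

```text
time: 18.35
ee_pos: [0.5851, -0.0352, 0.3308]
eef_rot: [0.72, 0.693, 0.001, 0.001]
ft_force: [0.0, 0.2, -0.3]
width: 0.0391
grip_force: 0.0
```

Call:
{"name": "arm_command", "arguments": {"moves": [-1,-0.5,0,0,-2,-1,0,0,-2.6,-1.3,0,0,-2.6,-1.3,0,0,-2.6,-1.3,0,0,-2.6,-1.3,0,0,-2.6,-1.3,0,0,-2.6,-1.3,0,0,-2.6,-1.3,0,0,-2.6,-1.3,0,0,-2,-0.8,0,0,-1.05,-0.3,0,0], "fingers": 0}}

```text
time: 19.35
ee_pos: [0.4412, -0.3018, 0.3279]
eef_rot: [0.722, 0.692, -0.0, -0.0]
ft_force: [-0.0, 0.4, 0.3]
width: 0.0005
grip_force: 0.0
```

Call:
{"name": "arm_command", "arguments": {"moves": [0,0,1,0,0,0,2,0,0,0,3,0,0,0,3,0,0,0,3,0,0,0,3,0,0,0,3,0,0,0,3,0,0,0,2,0,0,0,1,0,0,0,0,0,0,0,0,0]}}

```text
time: 20.35
ee_pos: [0.4442, -0.298, 0.0883]
eef_rot: [0.72, 0.694, -0.0, -0.0]
ft_force: [-0.3, 0.3, 0.5]
width: 0.0004
grip_force: 0.0
```

```bash
python3 - <<'E'
from h import *
avg(6)
a=snap('top','top6'); b=snap('side','side6')
c=[cv2.resize(x[...,::-1],(400,400),interpolation=cv2.INTER_CUBIC) for x in(a[120:260,250:390],b[150:310,210:370])]
cv2.imwrite('pics/c6.png',np.hstack(c))
E
```

```text
F [-0.24 -0.1   0.06 -0.1   0.05  0.01] sem [0.17 0.12 0.28 0.01 0.01 0.01]
20.65 [ 0.445  -0.2985  0.0892] 0.00043474799532777775 0.0
```

View pics/c6.png

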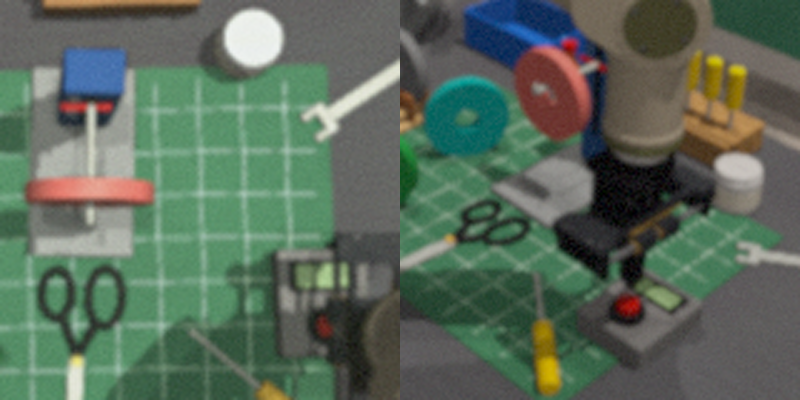

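Call:
{"name": "arm_command", "arguments": {"moves": [0,0,1,0,0,0,1,0,0,0,0.8,0,0,0,0.5,0,0,0,0.2,0,0,0,0.2,0,0,0,0,0]}}

```text
time: 21.33
ee_pos: [0.4439, -0.298, 0.0515]
eef_rot: [0.721, 0.693, 0.0, -0.001]
ft_force: [-3.8, 3.5, 7.6]
width: 0.0005
grip_force: 3.7
```

Call:
{"name": "arm_command", "arguments": {"moves": [0,0,0.2,0,0,0,0.2,0,0,0,0,0]}}

```text
time: 21.58
ee_pos: [0.4441, -0.2982, 0.0506]
eef_rot: [0.721, 0.693, 0.001, -0.001]
ft_force: [-18.8, 15.2, 53.4]
width: 0.0008
grip_force: 27.0
```

Call:
{"name": "arm_command", "arguments": {"moves": [0,0,-0.4,0,0,0,-0.5,0,0,0,-1,0,0,0,-2,0,0,0,-2,0,0,0,-2,0,0,0,-2,0,0,0,0,0]}}

```text
time: 22.25
ee_pos: [0.4459, -0.2997, 0.1502]
eef_rot: [0.721, 0.693, 0.001, 0.002]
ft_force: [0.9, -1.8, 0.8]
width: -0.0
grip_force: 0.0
```

```bash
python3 - <<'E'
from h import *
avg(4)
a=snap('top','top7'); b=snap('side','side7')
b0=cv2.imread('pics/side6.png'); a0=cv2.imread('pics/top6.png')
def bb(im,box):
    h=cv2.cvtColor(im,cv2.COLOR_BGR2HSV).astype(int); h[...,0]=(h[...,0]+90)%180
    m=cv2.inRange(h.astype(np.uint8),np.array([78,110,70]),np.array([100,255,255])); x0,y0,x1,y1=box
    k=np.zeros_like(m);k[y0:y1,x0:x1]=m[y0:y1,x0:x1]
    return max((cv2.contourArea(c),cv2.boundingRect(c)) for c in cv2.findContours(k,0,1)[0])
for im in(b0,b[...,::-1].copy()): print(bb(im,(250,165,290,215)),bb(im,(285,262,315,290)))
for im in(a0,a[...,::-1].copy()): print(bb(im,(255,175,310,195)))
c=[cv2.resize(x[...,::-1],(400,400),interpolation=cv2.INTER_CUBIC) for x in(a[120:260,250:390],b[150:310,210:370])]
cv2.imwrite('pics/c7.png',np.hstack(c))
E
```

```text
F [ 0.24 -0.03 -0.21 -0.08  0.05  0.  ] sem [0.17 0.1  0.18 0.02 0.02 0.02]
22.45 [ 0.4441 -0.2981  0.1457] 0.0005824283620540194 0.0
(799.0, (256, 166, 31, 40)) (57.5, (297, 268, 10, 9))
(798.0, (256, 166, 31, 40)) (64.5, (296, 267, 11, 10))
(113.5, (260, 183, 21, 8))
(111.0, (260, 183, 20, 8))
```

View pics/c7.png

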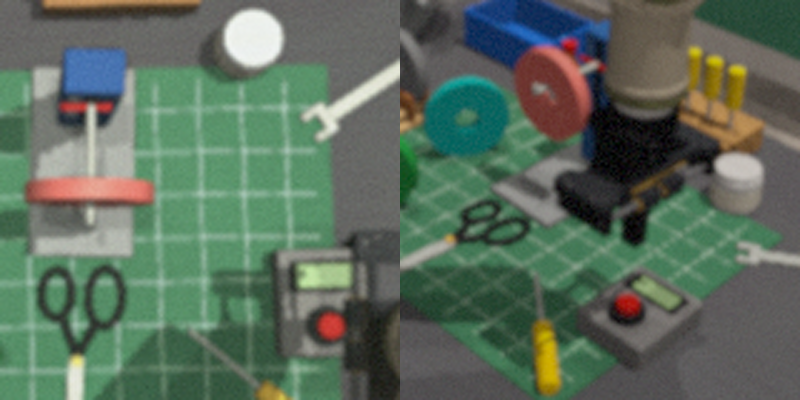

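The wheel is still hanging and hasn't moved. The contact came at about z=0.052, so I'll press again in finer steps to see the spring travel and confirm that the button itself went down.

Call:
{"name": "arm_command", "arguments": {"moves": [0,0,2,0,0,0,2,0,0,0,2,0,0,0,1.5,0,0,0,0.8,0,0,0,0.3,0,0,0,0,0,0,0,0,0]}}

```text
time: 23.22
ee_pos: [0.4446, -0.2986, 0.0608]
eef_rot: [0.721, 0.693, 0.0, 0.0]
ft_force: [0.5, -0.1, -0.4]
width: 0.0004
grip_force: 0.0
```

Call:
{"name": "arm_command", "arguments": {"moves": [0,0,0.15,0,0,0,0,0,0,0,0,0]}}

```text
time: 23.47
ee_pos: [0.4447, -0.2984, 0.0593]
eef_rot: [0.72, 0.694, 0.0, 0.0]
ft_force: [-0.4, 0.4, -0.2]
width: 0.0006
grip_force: 0.0
```

Call:
{"name": "arm_command", "arguments": {"moves": [0,0,0.15,0,0,0,0,0,0,0,0,0]}}

```text
time: 23.72
ee_pos: [0.4446, -0.2983, 0.0575]
eef_rot: [0.72, 0.694, 0.0, 0.0]
ft_force: [0.7, 0.0, 2.0]
width: 0.0004
grip_force: 0.7
```

Call:
{"name": "arm_command", "arguments": {"moves": [0,0,0.1,0,0,0,0,0,0,0,0,0]}}

```text
time: 23.97
ee_pos: [0.4446, -0.2984, 0.0564]
eef_rot: [0.72, 0.694, 0.0, 0.0]
ft_force: [1.2, 0.9, 1.8]
width: 0.0006
grip_force: 1.0
```

Call:
{"name": "arm_command", "arguments": {"moves": [0,0,0.1,0,0,0,0,0,0,0,0,0]}}

```text
time: 24.22
ee_pos: [0.4446, -0.2984, 0.0554]
eef_rot: [0.72, 0.694, 0.0, 0.0]
ft_force: [0.7, 0.4, 2.7]
width: 0.0008
grip_force: 1.3
```

Call:
{"name": "arm_command", "arguments": {"moves": [0,0,0.1,0,0,0,0,0,0,0,0,0]}}

```text
time: 24.47
ee_pos: [0.4446, -0.2984, 0.0544]
eef_rot: [0.72, 0.694, 0.0, 0.0]
ft_force: [2.4, 0.1, 3.0]
width: 0.0004
grip_force: 1.6
```

The force ramps up like a spring from z≈0.0577, so the first press did go all the way down. I'll complete this press and release it.

Call:
{"name": "arm_command", "arguments": {"moves": [0,0,0.1,0,0,0,0.1,0,0,0,0.05,0,0,0,0,0,0,0,0,0]}}

```text
time: 24.88
ee_pos: [0.4446, -0.2984, 0.0519]
eef_rot: [0.72, 0.694, 0.0, 0.0]
ft_force: [2.3, -0.5, 5.8]
width: 0.0005
grip_force: 2.3
```

Call:
{"name": "arm_command", "arguments": {"moves": [0,0,-0.3,0,0,0,-0.5,0,0,0,-1,0,0,0,-2,0,0,0,-2,0,0,0,-2,0,0,0,-1,0,0,0,0,0,0,0,0,0,0,0,0,0,0,0,0,0,0,0,0,0]}}

```text
time: 25.88
ee_pos: [0.4438, -0.2981, 0.1389]
eef_rot: [0.72, 0.693, -0.0, -0.001]
ft_force: [-0.7, -0.4, 0.6]
width: 0.0007
grip_force: 0.0
```

```bash
python3 - <<'E'
from h import *
b=snap('side','side8')[...,::-1].copy()
h=cv2.cvtColor(b,cv2.COLOR_BGR2HSV).astype(int); h[...,0]=(h[...,0]+90)%180
m=cv2.inRange(h.astype(np.uint8),np.array([78,110,70]),np.array([100,255,255]))
k=np.zeros_like(m);k[165:215,250:290]=m[165:215,250:290]
print(max((cv2.contourArea(c),cv2.boundingRect(c)) for c in cv2.findContours(k,0,1)[0]))
print(r.close_job())
E
```

```text
(804.0, (256, 166, 31, 40))
the job is handed in; nothing more can be done
None
```

The pink wheel (about 3.0 N) hangs still on the balance hook, the red button was pressed fully down (twice, the first press peaking at 53 N) and released, and the job is handed in; no verdict came back.

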